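# Open a board test chamber and hold its lid

## Task

Open up the grey test chamber for a colleague who will work on the board inside: first, with the lid still down, swing its front door (upright handle) wide open, about square to the chamber front or a little past that, and leave it open; then raise the top lid (bar at its front edge) to 45 degrees above level and hold it there. The lid falls shut by itself, so finish while the fingers still hold it still at 45 degrees, and do not move or knock over the other things on the bench.

Things in the scene. Friction and masses are not known exactly. Their poses are not given: they have to be found in the camera images.
- chamber: Grey metal test chamber, fixed on the bench: 170 (x) by 220 (y) by 150 mm high, walls 6 mm, open in front and on top where door and lid close it. Origin: centre of its underside, at z = 0. Its x points from front to back (the front faces the robot), y to its left as the robot sees it. A loose circuit board lies on its floor.
- door (a joint): Front door's angle (rad): 0 shut, up to 1.9 as it swings out to the robot, counter-clockwise seen from above. May start ajar. Stays where left (friction 0.06 N m). Aluminium panel 12 mm thick, 220 mm wide, 14 to 146 mm above the bench, reaching 212 mm from the hinge; 0.5 kg.
- door_hinge (a point): Point on the door's upright hinge axis, 119 mm above the bench, at x = -92, y = -104 mm in the chamber's frame (right end of the front, seen from the robot). Its axes turn with the door; at joint 0 they are the chamber's.
- door_handle (a point): Grip point of the door handle, an upright round dark steel bar 12 mm thick, free from above. At joint 0 it lies 41 mm in front (-x) of the hinge axis and 184 mm to its left (+y), 35 mm off the panel's face. The bar spans 53 to 142 mm above the bench, this point 119 mm; posts at 136 and 59 mm join it to the panel. Axes turn with the door: -x points out of it, y away from the hinge.
- lid (a joint): Top lid's angle (rad): 0 shut and level, grows as its front edge rises, to 1.75; 45 degrees is 0.785. No spring or stay, hardly any friction: below 1.5 rad it falls shut by its weight (0.25 to 0.55 kg). Aluminium frame with clear window, 170 by 220 by 8 mm. Level hinge axis along the chamber's y at x = 85 mm in its frame, 151 mm above the bench (the lid's underside when shut).
- lid_bar (a point): Middle of the grip bar at the lid's front: a round dark steel bar 11 mm thick, parallel to the hinge, in the lid's plane 45 mm ahead of its front edge, 215 mm from the hinge axis and 4 mm above it; when shut 155 mm above the bench, at y = -50 mm in the chamber's frame. Two arms 74 mm apart carry it. Free from above; it can turn between two fingers as the lid swings.

How it is judged:
By the outcome, as a careful person would: the job done as asked, in the order asked, and still so for the second after the job is handed in, while the arm keeps its last pose, push and grip.
It also fails if it takes over 51 s, if anything falls off the work surface, if the arm or the gripper's body presses on something with over 40 N, if the wrist force passes 120 N, or if a joint passes its speed limit or range.

## Robot

A 6-joint arm with a two-finger parallel gripper is mounted at the origin on the work surface. World frame = base frame: x ahead of the robot, y to its left, z up, the work surface at z = 0. Lengths are in m, angles in rad, forces in N, time in s.
With the tool pointing down it reaches from about 0.25 to 0.775 m from the base axis. Payload 4 kg.
Tool frame: the origin (TCP) lies between the finger pads; the fingertips stand 25 mm ahead of it and the grasp point (between the pads) lies 6 mm ahead of it (robot.tip_reach is the distance from the TCP to the fingertips, in m); z points along the fingers, y is the line along which they close (so a half turn about z gives the same grasp; the last joint's range is limited). The gripper opens to 94 mm and grips with 3 to 60 N. Pads are 16 mm wide; open, the fingers measure 119 mm over their backs; the gripper's body (75 mm by 177 mm) begins 78 mm behind the grasp point.
Start: joints at [1.238, 0.087, 1.371, -0, 1.684, -0.103], TCP at [0.125, 0.536, 0.231] pointing down, gripper open.
Joint ranges: [-3.1, 3.1], [-0.76, 2.03], [0.27, 2.55], [-1.08, 4.22], [0.17, 2.65], [-2.57, 2.57]. Speed limits (rad/s): [2.79, 2.79, 3.14, 3.14, 3.14, 3.14].

## Interface

Orientations are given as [roll, pitch, yaw] about the fixed x, y, z axes, in that order (R = Rz(yaw) Ry(pitch) Rx(roll)).
In Python, from bench import sensors, snapshot, camera_info, ticket, robot gives the robot as it stands.
- The arm moves only by the tool arm_command, never from a script. Its argument "plan" is a list of rows, each an object with "grip": the closure, from -1 (fully open) to 1 (shut); "slide": the shift along the tool's x, y, z normalised to -1 to 1, where 1 is 500 mm, a list of three; "spin": the turn about the tool's z normalised to -1 to 1, where 1 is 5 degrees. A call has 1 to 10 rows; each row shifts and turns the commanded pose from where the row before left it, along the tool's axes as they then stand; what a row does not reach is not made up. A row lasts 1/8 s, in which the tool goes at most 62.5 mm and 10.7 degrees, less where a joint would pass 70% of its speed; a pose out of reach is approached as far as the arm can. A call with a number of a shift or a turn outside -1 to 1 is refused whole. A call with a gripper value outside its range is refused whole. The fingers move at their own pace and stop on an object; the grip force is fixed at half the most. Time passes only in rows, so rows that do not move let the fingers close. It gives the time, the measured TCP pose, the force, the opening and the grip force at its end, in the units of the state.
- sensors.get_obs(): the state, without advancing time (a new reading comes with each control period).
- snapshot(name): name is "scene" or "top" or "wrist"; returns the picture (480x640x3 uint8, red, green, blue); there is no depth.
- camera_info(name): a dict with "fx", "fy", "cx", "cy" (pixels), "position" and "rotation" of the camera in the world. Camera axes: x right, y up, looking along -z (the intrinsics and any distortion apply to the point x, -y, -z); pixel columns grow to the right and rows downward; lengths in m; the calibration is good to about 2 mm. A picture is of the moment at which its call begins: read the wrist's pose just before it. camera_info takes no time and is no camera call; for the wrist camera it gives the pose at the moment of the call.
- ticket.close_job(): hands the job in; it is judged then, once.
The state is a dict: "time": time; "joint_positions": joint angles; "qvel": joint speeds; "joint_torque": joint torques, N m; "tool_pos": TCP position; "ee_rot": TCP orientation; "wrist_force": force on the tool from outside, world axes, zero at the start; "wrist_torque": the same for the moment, N m; "width": finger opening in m; "finger_force": force on a finger pad.
Only numpy, scipy, OpenCV 4.12 (cv2) and the standard library are available. Lean on these libraries where they do the work, as an engineer would, in place of code of your own. Each camera call takes 0.05 s, during which the arm holds its last target. There are 200 camera calls.

## Working session

There is one attempt and no reset: what is moved stays moved. The work goes in short steps, Python scripts to look and compute and a tool call to move; the robot and the scene stay as the last step left them, time stands still between calls to the robot, and variables do not carry over. Pictures are saved under pics/ and viewed, at most 10 in all, crops included, and the job is handed in when it is done.

Besides the shell and the picture viewer there is one more tool, called after "Request:" as name(argument=value, ...), one argument or row to a line, values as JSON. arm_command: Moves the arm, as the interface text tells. Scaled input: -1 to 1 covers 500 mm each way for a shift and 5 degrees each way for a turn. Its arguments: {"type":"object","properties":{"plan":{"type":"array","items":{"type":"object","properties":{"grip":{"type":"number"},"slide":{"type":"array","items":{"type":"number"}},"spin":{"type":"number"}}}}},"required":["plan"]}

```bash
mkdir -p pics; ls
python3 - <<'E'
from bench import sensors,snapshot,camera_info
import cv2,json
for n in("scene","top"):
    im=snapshot(n);cv2.imwrite(f"pics/{n}0.png",im[:,:,::-1]);print(n,camera_info(n))
print(sensors.get_obs())
E
```

```text
pics
scene {'fx': 557.7468256007179, 'fy': 557.7468256007179, 'cx': 312.24909723876215, 'cy': 248.87643824847018, 'position': array([1.11436867, 0.58958781, 0.64452308]), 'rotation': array([ 0.94432927, -0.01734063,  2.53660279])}
top {'fx': 522.7881777356091, 'fy': 522.7881777356091, 'cx': 321.93590402919824, 'cy': 236.45745754666814, 'position': array([0.54501067, 0.02930997, 0.92169452]), 'rotation': array([ 0.19860749,  0.00689375, -1.57831011])}
{'time': 0.1, 'joint_positions': array([ 1.23790005e+00,  8.78835000e-02,  1.37209892e+00,  9.12140484e-06,
        1.68359153e+00, -1.03085967e-01]), 'qvel': array([-6.24179951e-04, -1.69779187e-03, -2.67945594e-03,  3.91443165e-05,
       -6.08919546e-04, -3.92244221e-04]), 'joint_torque': array([ 2.16914574e-03, -3.41253233e+01, -3.03302300e+01,  7.21698208e-02,
        3.04112595e-02, -1.10216604e-04]), 'tool_pos': array([0.12513463, 0.53512082, 0.22942199]), 'ee_rot': array([-3.13962281e+00, -2.12899481e-04,  2.91178315e+00]), 'wrist_force': array([ 0.33379744, -0.49910404,  0.45705742]), 'wrist_torque': array([ 0.02158962,  0.03813273, -0.02466637]), 'finger_force': 0.0, 'width': 0.09380160358611872}
```

View pics/top0.png

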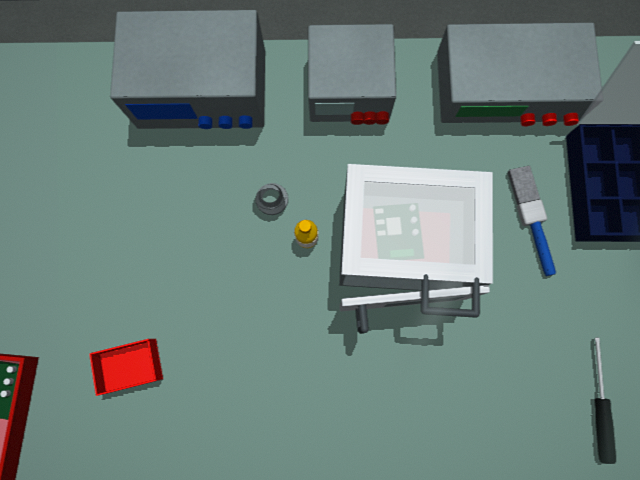

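View pics/scene0.png

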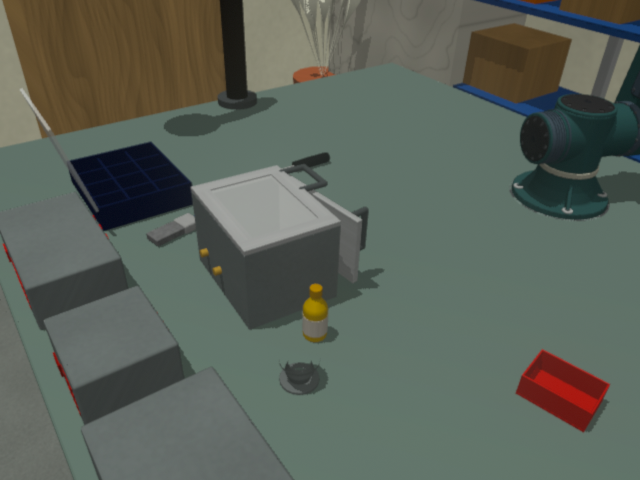

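The top view shows the lid with corners at about (347,166), (493,172), (491,286) and (342,276). The lid bar runs at about (425–478, 313). The door is slightly ajar, with its edge running from (489,290) to (342,302) and its handle at about (361,310). A yellow bottle stands at (306,232), clear of the door's swing.

```bash
cat > h.py <<'E'
import numpy as np,cv2
from scipy.spatial.transform import Rotation as R
from bench import sensors,snapshot,camera_info
def ray(c,uv,z):
    d=R.from_euler('xyz',c['rotation']).apply([(uv[0]-c['cx'])/c['fx'],-(uv[1]-c['cy'])/c['fy'],-1])
    return c['position']+d*(z-c['position'][2])/d[2]
def proj(c,p):
    q=R.from_euler('xyz',c['rotation']).inv().apply(np.array(p)-c['position'])
    return c['cx']-c['fx']*q[0]/q[2],c['cy']+c['fy']*q[1]/q[2]
E
python3 - <<'E'
from h import *
im=cv2.imread('pics/top0.png');c=camera_info('top')
m=((im.min(2)>200)).astype('uint8')
n,l,s,_=cv2.connectedComponentsWithStats(m)
for i in range(1,n):
    if s[i,4]>150:
        p=np.argwhere(l==i)[:,::-1].astype(np.float32); print(s[i]); r=cv2.minAreaRect(p);b=cv2.boxPoints(r);print(b.round(1).tolist())
        for q in b: print(ray(c,q,.159 if s[i,4]>3000 else .146).round(4))
for q in [(425,313),(478,316),(361,308),(426,281),(478,284)]: print(q,ray(c,q,.155 if q[0]>400 else .142).round(4))
cv2.imwrite('pics/c.png',cv2.resize(im[150:350,320:520],None,fx=3,fy=3,interpolation=cv2.INTER_CUBIC))
E
```

```text
[  342   164   150   119 11412]
[[341.70001220703125, 274.0], [348.0, 163.60000610351562], [497.29998779296875, 172.10000610351562], [491.0, 282.5]]
[0.6422 0.0048 0.159 ]
[ 0.8119 -0.0074  0.159 ]
[ 0.7961 -0.2343  0.159 ]
[ 0.6278 -0.2127  0.159 ]
[386 217  16  18 261]
[[386.0, 217.0], [401.0, 217.0], [401.0, 234.0], [386.0, 234.0]]
[ 0.7305 -0.0644  0.146 ]
[ 0.7303 -0.0872  0.146 ]
[ 0.7039 -0.0862  0.146 ]
[ 0.7041 -0.0635  0.146 ]
[429 287  41  10 264]
[[428.8999938964844, 290.29998779296875], [468.8999938964844, 286.3999938964844], [469.6000061035156, 293.0], [429.6000061035156, 296.79998779296875]]
[ 0.6184 -0.1243  0.146 ]
[ 0.6237 -0.1838  0.146 ]
[ 0.614  -0.1842  0.146 ]
[ 0.6088 -0.1248  0.146 ]
[342 292  78  14 512]
[[341.8999938964844, 298.5], [418.3999938964844, 291.20001220703125], [419.1000061035156, 297.79998779296875], [342.5, 305.1000061035156]]
[0.6074 0.0047 0.146 ]
[ 0.6172 -0.1088  0.146 ]
[ 0.6074 -0.1093  0.146 ]
[0.5976 0.004  0.146 ]
(425, 313) [ 0.5847 -0.1153  0.155 ]
(478, 316) [ 0.5798 -0.1918  0.155 ]
(361, 308) [ 0.5935 -0.0235  0.142 ]
(426, 281) [ 0.6313 -0.1189  0.155 ]
(478, 284) [ 0.6262 -0.1948  0.155 ]
```

View pics/c.png

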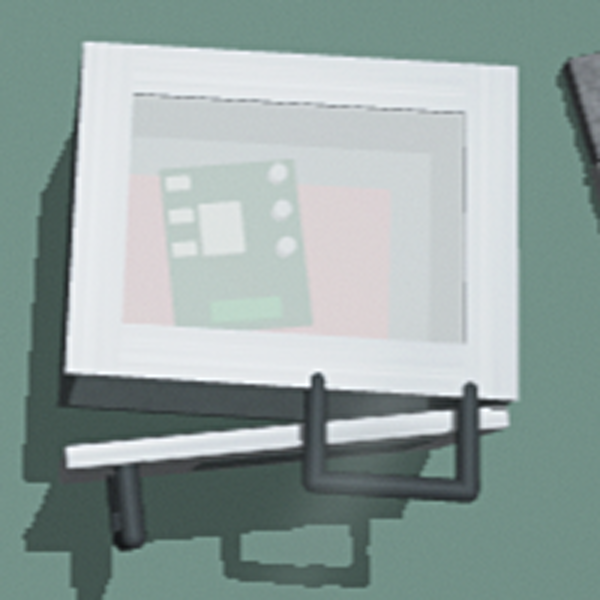

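The 3x crop shows the lid corners, in crop pixels, at (65,372), (84,42), (518,67) and (518,400). The bar's centreline runs from (308,482) to (472,490). The door's upright bar has its top near (128,538), with the post leading to it, and the door is about 8° ajar.

Run:
```python
from h import *
c=camera_info('top');P=lambda u,v,z:ray(c,(u/3+320,v/3+150),z)[:2]
W=np.array([P(65,372,.159),P(84,42,.159),P(518,67,.159),P(518,400,.159)])
# lid: x from -85 to 85, y +-110
L=np.array([[-.085,.11],[.085,.11],[.085,-.11],[-.085,-.11]])
wc,lc=W.mean(0),L.mean(0)
H=(L-lc).T@(W-wc);th=np.arctan2(H[0,1]-H[1,0],H[0,0]+H[1,1])
r=lambda a:np.array([[np.cos(a),-np.sin(a)],[np.sin(a),np.cos(a)]])
o=wc-r(th)@lc;print('yaw',th,'o',o,'res',(W-(o+(r(th)@L.T).T)).round(4).tolist())
B=[P(312,480,.158),P(472,488,.158)];print('bar meas',B,'pred',o+r(th)@[-.13,-.05])
hg=o+r(th)@[-.092,-.104];print('hinge',hg)
e=P(65,448,.146),P(65,468,.146);print('door edge',e)
for q in e: 
    v=r(th).T@(q-hg);print('rel',v,np.arctan2(-v[0],v[1]))
hd=P(128,536,.142);v=r(th).T@(hd-hg);print('handle',hd,v,np.hypot(*v),np.arctan2(-v[0],v[1])-np.arctan2(.041,.184))
```

```text
yaw -0.07098120914487463 o [ 0.71895748 -0.11118051] res [[0.0002, 0.0003], [-0.0002, 0.0002], [-0.0001, -0.0003], [0.0002, -0.0002]]
bar meas [array([ 0.58887624, -0.11346733]), array([ 0.58444639, -0.19024065])] pred [ 0.58573875 -0.1518348 ]
hinge [ 0.6198133  -0.20839384]
door edge (array([0.60615474, 0.00504649]), array([0.59637073, 0.00519286]))
rel [-0.0287617   0.21193418] 0.1348864798220154
rel [-0.03853145  0.21138628] 0.18030031947073608
handle [ 0.56332622 -0.02526563] [-0.06933259  0.17866092] 0.19164219394039153 0.15093373582083391
```

Request:
arm_command(
  plan=[
    {"grip":-1,"slide":[-0.079,-0.064,0],"spin":0},
    {"grip":-1,"slide":[-0.079,-0.064,0],"spin":0},
    {"grip":-1,"slide":[-0.079,-0.064,0],"spin":0},
    {"grip":-1,"slide":[-0.079,-0.064,0],"spin":0},
    {"grip":-1,"slide":[-0.079,-0.064,0],"spin":0},
    {"grip":-1,"slide":[-0.079,-0.064,0],"spin":0},
    {"grip":-1,"slide":[-0.079,-0.064,0],"spin":0},
    {"grip":-1,"slide":[-0.079,-0.064,0],"spin":0},
    {"grip":-1,"slide":[-0.079,-0.064,0],"spin":0},
    {"grip":-1,"slide":[-0.079,-0.064,0],"spin":0},
  ],
)

```text
time: 1.35
tool_pos: [0.4376, 0.1325, 0.2301]
ee_rot: [3.141, -0.0, 2.912]
wrist_force: [0.1, 0.7, 0.3]
width: 0.0942
finger_force: 0.0
```

Request:
arm_command(
  plan=[
    {"grip":-1,"slide":[-0.079,-0.064,0],"spin":0},
    {"grip":-1,"slide":[-0.079,-0.064,0],"spin":0},
    {"grip":-1,"slide":[-0.079,-0.064,0],"spin":1},
    {"grip":-1,"slide":[-0.079,-0.064,0],"spin":1},
    {"grip":-1,"slide":[0,0,0],"spin":1},
    {"grip":-1,"slide":[0,0,0],"spin":1},
    {"grip":-1,"slide":[0,0,0],"spin":1},
    {"grip":-1,"slide":[0,0,0],"spin":1},
    {"grip":-1,"slide":[0,0,0],"spin":1},
    {"grip":-1,"slide":[0,0,0],"spin":1},
  ],
)

```text
time: 2.6
tool_pos: [0.5578, -0.0291, 0.2297]
ee_rot: [-3.141, -0.001, 2.211]
wrist_force: [0.7, 0.3, 0.5]
width: 0.094
finger_force: 0.0
```

Request:
arm_command(
  plan=[
    {"grip":-1,"slide":[0,0,0],"spin":1},
    {"grip":-1,"slide":[0,0,0],"spin":1},
    {"grip":-1,"slide":[0,0,0],"spin":1},
    {"grip":-1,"slide":[0,0,0],"spin":1},
    {"grip":-1,"slide":[0,0,0],"spin":1},
    {"grip":-1,"slide":[0,0,0],"spin":1},
    {"grip":-1,"slide":[0,0,0],"spin":1},
    {"grip":-1,"slide":[0,0,0],"spin":1},
    {"grip":-1,"slide":[0,0,0],"spin":1},
    {"grip":-1,"slide":[0,0,0],"spin":1},
  ],
)

```text
time: 3.85
tool_pos: [0.5578, -0.0291, 0.2298]
ee_rot: [-3.14, -0.0, 1.338]
wrist_force: [-0.1, -0.2, 0.5]
width: 0.0941
finger_force: 0.0
```

Request:
arm_command(
  plan=[
    {"grip":-1,"slide":[0,0,0],"spin":1},
    {"grip":-1,"slide":[0,0,0],"spin":1},
    {"grip":-1,"slide":[0,0,0],"spin":1},
    {"grip":-1,"slide":[0,0,0],"spin":1},
    {"grip":-1,"slide":[0,0,0],"spin":1},
    {"grip":-1,"slide":[0,0,0],"spin":1},
    {"grip":-1,"slide":[0,0,0],"spin":1},
    {"grip":-1,"slide":[0,0,0],"spin":1},
    {"grip":-1,"slide":[0,0,0],"spin":1},
    {"grip":-1,"slide":[0,0,0],"spin":1},
  ],
)

```text
time: 5.1
tool_pos: [0.5578, -0.0292, 0.2297]
ee_rot: [-3.141, 0.001, 0.465]
wrist_force: [-0.1, 0.7, 0.1]
width: 0.094
finger_force: 0.0
```

Request:
arm_command(
  plan=[
    {"grip":-1,"slide":[0,0,0],"spin":1},
    {"grip":-1,"slide":[0,0,0],"spin":1},
    {"grip":-1,"slide":[0,0,0],"spin":1},
    {"grip":-1,"slide":[0,0,0],"spin":1},
    {"grip":-1,"slide":[0.012,-0.007,0],"spin":0.4},
    {"grip":-1,"slide":[0,0,0],"spin":0},
  ],
)

```text
time: 5.85
tool_pos: [0.5635, -0.0248, 0.2297]
ee_rot: [-3.141, 0.001, 0.085]
wrist_force: [0.6, 0.5, 0.5]
width: 0.0941
finger_force: 0.0
```

Run:
```python
from h import *
c=camera_info('wrist');im=snapshot('wrist')[:,:,::-1].copy();o=sensors.get_obs()
print(o['tool_pos'],o['ee_rot'],c['position'])
for p in [(.5633,-.0253,.142),(.5858,-.1518,.160)]:
    u=proj(c,p);print(u);cv2.circle(im,(int(u[0]),int(u[1])),5,(0,0,255),1)
cv2.imwrite('pics/w1.png',im)
```

```text
[ 0.56338633 -0.0249499   0.22985374] [-3.14131897e+00  1.23457471e-03  8.52109240e-02] [ 0.6338041  -0.01827633  0.3841134 ]
(np.float64(321.7922750197568), np.float64(249.99977757134633))
(np.float64(511.7654851471654), np.float64(240.91137256534336))
```

View pics/w1.png

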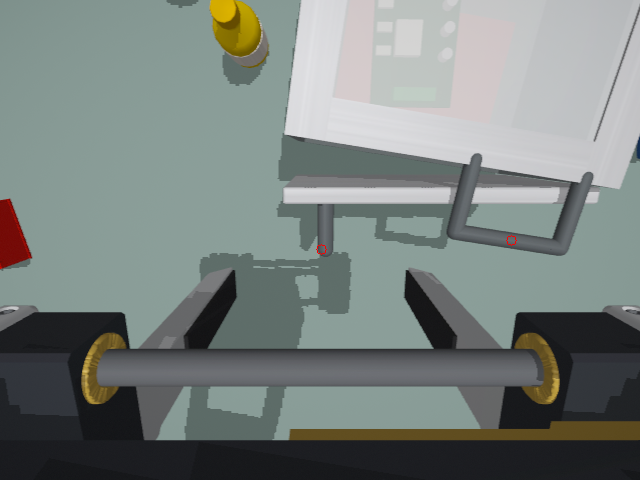

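The wrist view has the handle's bar top at (324,249) against a prediction of (322,250), and the lid bar's middle at (508,240) against (512,241). The positions agree to about 1 mm, so I can descend.

Request:
arm_command(
  plan=[
    {"grip":-1,"slide":[0,0,0.07],"spin":0},
    {"grip":-1,"slide":[0,0,0.07],"spin":0},
    {"grip":-1,"slide":[0,0,0.07],"spin":0},
    {"grip":1,"slide":[0,0,0],"spin":0},
    {"grip":1,"slide":[0,0,0],"spin":0},
    {"grip":1,"slide":[0,0,0],"spin":0},
    {"grip":1,"slide":[0,0,0],"spin":0},
    {"grip":1,"slide":[0,0,0],"spin":0},
  ],
)

```text
time: 6.9
tool_pos: [0.564, -0.025, 0.1263]
ee_rot: [3.141, -0.001, 0.084]
wrist_force: [0.3, 0.1, -0.0]
width: 0.0473
finger_force: 0.0
```

Request:
arm_command(
  plan=[
    {"grip":1,"slide":[0,0,0],"spin":0},
    {"grip":1,"slide":[0,0,0],"spin":0},
    {"grip":1,"slide":[0,0,0],"spin":0},
    {"grip":1,"slide":[0,0,0],"spin":0},
    {"grip":1,"slide":[0,0,0],"spin":0},
    {"grip":1,"slide":[0,0,0],"spin":0},
  ],
)

```text
time: 7.65
tool_pos: [0.5644, -0.0283, 0.1254]
ee_rot: [3.136, -0.001, 0.082]
wrist_force: [1.9, -8.7, -2.4]
width: 0.0118
finger_force: 30.0
```

Request:
arm_command(
  plan=[
    {"grip":1,"slide":[-0.0303,0.0081,0],"spin":-0.955},
    {"grip":1,"slide":[-0.0303,0.0081,0],"spin":-0.955},
    {"grip":1,"slide":[-0.0303,0.0081,0],"spin":-0.955},
    {"grip":1,"slide":[-0.0303,0.0081,0],"spin":-0.955},
  ],
)

```text
time: 8.15
tool_pos: [0.5091, -0.0563, 0.1254]
ee_rot: [3.135, -0.001, 0.419]
wrist_force: [6.9, -8.4, -3.6]
width: 0.0115
finger_force: 30.0
```

Request:
arm_command(
  plan=[
    {"grip":1,"slide":[-0.0303,0.0081,0],"spin":-0.955},
    {"grip":1,"slide":[-0.0303,0.0081,0],"spin":-0.955},
    {"grip":1,"slide":[-0.0303,0.0081,0],"spin":-0.955},
    {"grip":1,"slide":[-0.0303,0.0081,0],"spin":-0.955},
    {"grip":1,"slide":[-0.0303,0.0081,0],"spin":-0.955},
    {"grip":1,"slide":[-0.0303,0.0081,0],"spin":-0.955},
    {"grip":1,"slide":[-0.0303,0.0081,0],"spin":-0.955},
  ],
)

```text
time: 9.02
tool_pos: [0.4445, -0.1413, 0.1254]
ee_rot: [3.137, -0.001, 1.003]
wrist_force: [6.8, -3.4, -5.0]
width: 0.0117
finger_force: 30.0
```

Request:
arm_command(
  plan=[
    {"grip":1,"slide":[-0.0303,0.0081,0],"spin":-0.955},
    {"grip":1,"slide":[-0.0303,0.0081,0],"spin":-0.955},
    {"grip":1,"slide":[-0.0303,0.0081,0],"spin":-0.955},
    {"grip":1,"slide":[-0.0303,0.0081,0],"spin":-0.955},
    {"grip":1,"slide":[-0.0303,0.0081,0],"spin":-0.955},
    {"grip":1,"slide":[-0.0303,0.0081,0],"spin":-0.955},
    {"grip":1,"slide":[-0.0303,0.0081,0],"spin":-0.955},
    {"grip":1,"slide":[0,0,0],"spin":0},
    {"grip":1,"slide":[0,0,0],"spin":0},
  ],
)

```text
time: 10.15
tool_pos: [0.4365, -0.2479, 0.1253]
ee_rot: [-3.141, -0.0, 1.583]
wrist_force: [-1.2, -1.5, -0.0]
width: 0.0113
finger_force: 30.0
```

Request:
arm_command(
  plan=[
    {"grip":0.3,"slide":[0,0,0],"spin":0},
    {"grip":0.3,"slide":[0,0,0],"spin":0},
    {"grip":0.3,"slide":[0,0,0],"spin":0},
    {"grip":0.3,"slide":[0,0,-0.04],"spin":0},
    {"grip":0.3,"slide":[0,0,-0.08],"spin":0},
    {"grip":0.3,"slide":[0,0,-0.09],"spin":0},
    {"grip":0.3,"slide":[0,0,0],"spin":0},
  ],
)

```text
time: 11.02
tool_pos: [0.4386, -0.2491, 0.2353]
ee_rot: [3.134, 0.005, 1.585]
wrist_force: [-0.1, -0.0, -0.5]
width: 0.0329
finger_force: 0.0
```

Request:
arm_command(
  plan=[
    {"grip":0.3,"slide":[0.047,0.075,0],"spin":0},
    {"grip":0.3,"slide":[0.047,0.075,0],"spin":0},
    {"grip":0.3,"slide":[0.047,0.075,0],"spin":0},
    {"grip":0.3,"slide":[0.047,0.075,0],"spin":0},
    {"grip":0.3,"slide":[0,0,0],"spin":0.95},
    {"grip":0.3,"slide":[0,0,0],"spin":0},
  ],
)

```text
time: 11.78
tool_pos: [0.5853, -0.1514, 0.2285]
ee_rot: [-3.139, -0.001, 1.503]
wrist_force: [-0.0, 0.0, -0.6]
width: 0.0329
finger_force: 0.0
```

Run:
```python
from h import *
c=camera_info('wrist');im=snapshot('wrist')[:,:,::-1].copy();o=sensors.get_obs()
print(o['tool_pos'],o['ee_rot'],o['width'])
for p in [(.5857,-.1518,.155)]:
    u=proj(c,p);print(u);cv2.circle(im,(int(u[0]),int(u[1])),5,(0,0,255),1)
cv2.imwrite('pics/w2.png',im);cv2.imwrite('pics/t2.png',snapshot('top')[:,:,::-1])
```

```text
[ 0.58509818 -0.15174064  0.22901352] [-3.13931587e+00 -7.02948748e-04  1.50320728e+00] 0.0327316557741802
(np.float64(322.61778483706394), np.float64(258.7405215496351))
```

View pics/w2.png

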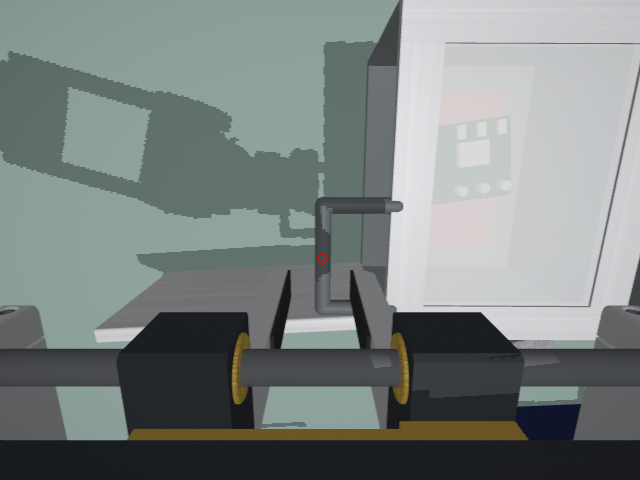

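View pics/t2.png

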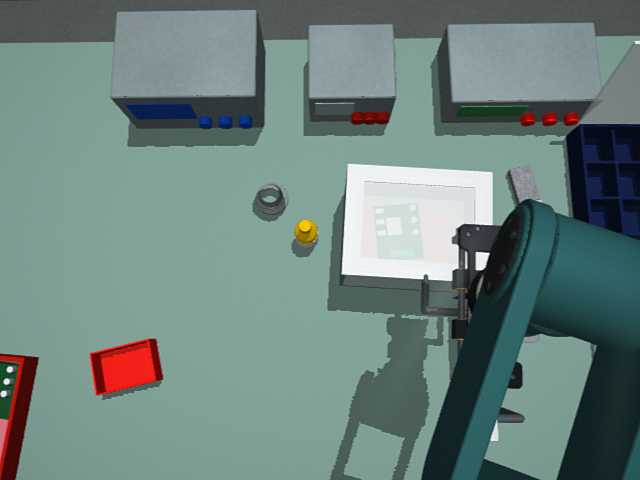

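The wrist view shows the lid bar at column 323, rows 205–305, centred on the mark at (323,259) and parallel to the fingers. The top view shows the door swung out to the right of the chamber and nothing else moved. Next I descend and grip the bar.

Request:
arm_command(
  plan=[
    {"grip":0.3,"slide":[0,0,0.07],"spin":0},
    {"grip":0.3,"slide":[0,0,0.066],"spin":0},
    {"grip":1,"slide":[0,0,0],"spin":0},
    {"grip":1,"slide":[0,0,0],"spin":0},
    {"grip":1,"slide":[0,0,0],"spin":0},
    {"grip":1,"slide":[0,0,0],"spin":0},
    {"grip":1,"slide":[0,0,0],"spin":0},
    {"grip":1,"slide":[0,0,0],"spin":0},
  ],
)

```text
time: 12.88
tool_pos: [0.5867, -0.1526, 0.1646]
ee_rot: [3.137, 0.001, 1.502]
wrist_force: [1.1, -0.2, 6.8]
width: 0.0099
finger_force: 30.0
```

Request:
arm_command(
  plan=[
    {"grip":1,"slide":[0,0,0],"spin":0},
    {"grip":1,"slide":[0,0,0],"spin":0},
  ],
)

```text
time: 13.12
tool_pos: [0.5866, -0.1526, 0.1646]
ee_rot: [3.137, 0.001, 1.502]
wrist_force: [1.3, -1.2, 6.2]
width: 0.0101
finger_force: 30.0
```

Run:
```python
from h import *
cv2.imwrite('pics/w3.png',snapshot('wrist')[:,:,::-1]);o=sensors.get_obs();print(o['tool_pos'],o['wrist_force'],o['wrist_torque'],o['width'])
```

```text
[ 0.5866752  -0.15262626  0.16462162] [ 1.78768546 -0.26562198  5.85407142] [-0.29195229 -0.16121024 -0.00873639] 0.00995471439116672
```

View pics/w3.png

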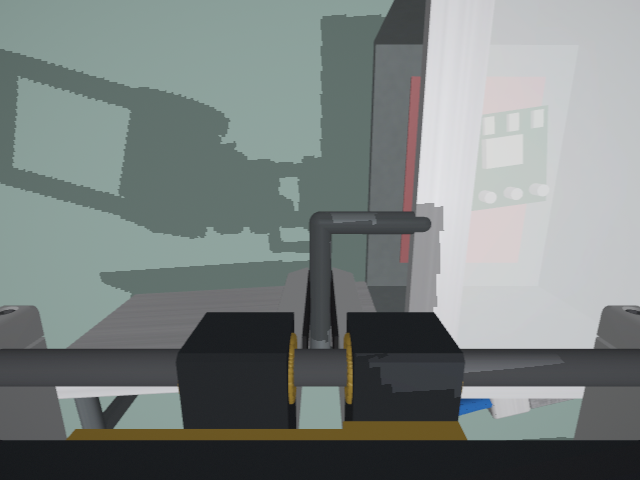

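The bar is held between the fingers at about (320,330). Now I lift along the arc.

Request:
arm_command(
  plan=[
    {"grip":1,"slide":[0,0.0023,-0.0374],"spin":0},
    {"grip":1,"slide":[0,0.0056,-0.0371],"spin":0},
    {"grip":1,"slide":[0,0.0088,-0.0365],"spin":0},
    {"grip":1,"slide":[0,0.012,-0.0356],"spin":0},
    {"grip":1,"slide":[0,0,0],"spin":0},
  ],
)

```text
time: 13.8
tool_pos: [0.5998, -0.1535, 0.2357]
ee_rot: [-3.141, 0.001, 1.501]
wrist_force: [0.3, -2.6, -3.4]
width: 0.0101
finger_force: 30.0
```

Request:
arm_command(
  plan=[
    {"grip":1,"slide":[0,0.015,-0.0344],"spin":0},
    {"grip":1,"slide":[0,0.0179,-0.0329],"spin":0},
    {"grip":1,"slide":[0,0.0207,-0.0313],"spin":0},
    {"grip":1,"slide":[0,0.0234,-0.0293],"spin":0},
    {"grip":1,"slide":[0,0.0259,-0.0272],"spin":0},
    {"grip":1,"slide":[0,0,0],"spin":0},
    {"grip":1,"slide":[0,0,0],"spin":0},
  ],
)

```text
time: 14.68
tool_pos: [0.6479, -0.157, 0.3141]
ee_rot: [-3.134, 0.001, 1.5]
wrist_force: [-8.6, -0.9, 5.3]
width: 0.0101
finger_force: 30.0
```

Run:
```python
from h import *
cv2.imwrite('pics/s4.png',snapshot('scene')[:,:,::-1]);cv2.imwrite('pics/w4.png',snapshot('wrist')[:,:,::-1]);o=sensors.get_obs();print(o['tool_pos'],o['wrist_force'],o['width'])
t=-.071;d=o['tool_pos'][:2]-np.array([.71896,-.11118]);x=np.cos(t)*d[0]+np.sin(t)*d[1]
for off in(.006,.0096):
    z=o['tool_pos'][2]-off-.151; print(x,z,np.degrees(np.arctan2(z,.085-x)-np.arctan2(4,215)),np.hypot(z,.085-x))
```

```text
[ 0.6477667  -0.15698651  0.31397118] [-8.58718062 -1.42976241  4.54090398] 0.010442959075370609
-0.06776439977948025 0.15697118406596258 44.71229018972528 0.2190363313860401
-0.06776439977948025 0.1533711840659626 44.0477194680318 0.21647097251543967
```

View pics/s4.png

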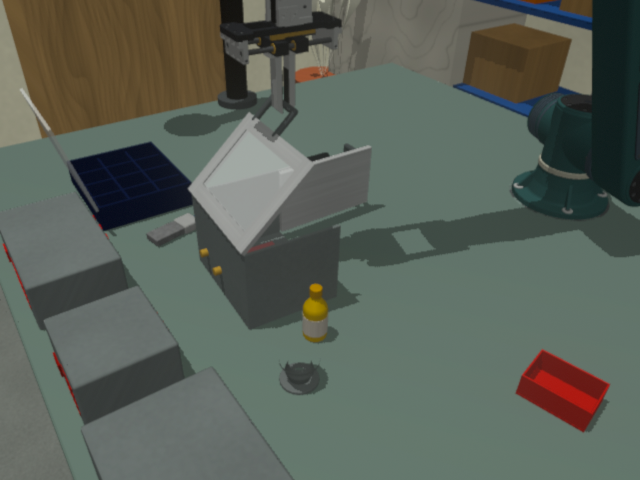

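View pics/w4.png

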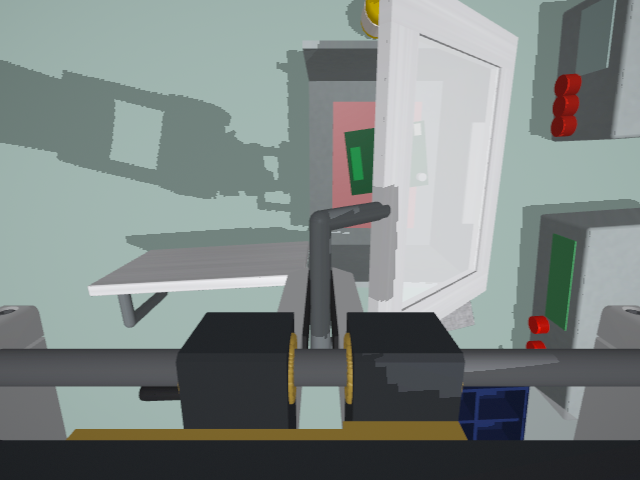

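The scene view shows the lid held at about 45° and the door wide open. The lid's front corners are at about (249,117) and (312,163), and the other objects haven't moved. A small nudge will bring the lid closer to 45° and ease the sideways force.

Request:
arm_command(
  plan=[
    {"grip":1,"slide":[0,0.005,-0.002],"spin":0},
    {"grip":1,"slide":[0,0,0],"spin":0},
    {"grip":1,"slide":[0,0,0],"spin":0},
    {"grip":1,"slide":[0,0,0],"spin":0},
  ],
)

```text
time: 15.28
tool_pos: [0.6495, -0.1571, 0.3156]
ee_rot: [-3.133, 0.001, 1.5]
wrist_force: [-9.4, -1.1, 7.4]
width: 0.0102
finger_force: 30.0
```

Run:
```python
from h import *
im=snapshot('scene')[:,:,::-1].copy();o=sensors.get_obs();print(o['tool_pos'],o['wrist_force'],o['width'])
t=-.071;O=np.array([.71896,-.11118]);d=o['tool_pos'][:2]-O;x=np.cos(t)*d[0]+np.sin(t)*d[1]
for off in(.006,.0096):
    z=o['tool_pos'][2]-off-.151; print(np.degrees(np.arctan2(z,.085-x)-np.arctan2(4,215)),np.hypot(z,.085-x))
c=camera_info('scene');a_=im[90:210,190:340]
big=cv2.resize(a_,None,fx=5,fy=5,interpolation=cv2.INTER_CUBIC)
for a,col in((43,(255,0,0)),(45,(0,0,255)),(47,(0,160,0))):
    A=np.radians(a);P=[]
    for y in(.11,-.11):
        X=.085-.170*np.cos(A)+.008*np.sin(A);Z=.151+.170*np.sin(A)+.008*np.cos(A)
        u=proj(c,(O[0]+np.cos(t)*X-np.sin(t)*y,O[1]+np.sin(t)*X+np.cos(t)*y,Z));P.append(tuple(int(round((v-w+.5)*5)) for v,w in zip(u,(190,90))))
    print(a,P);cv2.line(big,P[0],P[1],col,1)
cv2.imwrite('pics/s5.png',big)
```

```text
[ 0.64947111 -0.15707244  0.31563046] [-10.21480718  -0.25570686   7.05401972] 0.010203795632759692
45.33482930004442 0.21904839399190099
44.67767091180436 0.21645558341310694
43 [(632, 370), (303, 110)]
45 [(620, 361), (291, 101)]
47 [(607, 352), (278, 92)]
```

View pics/s5.png

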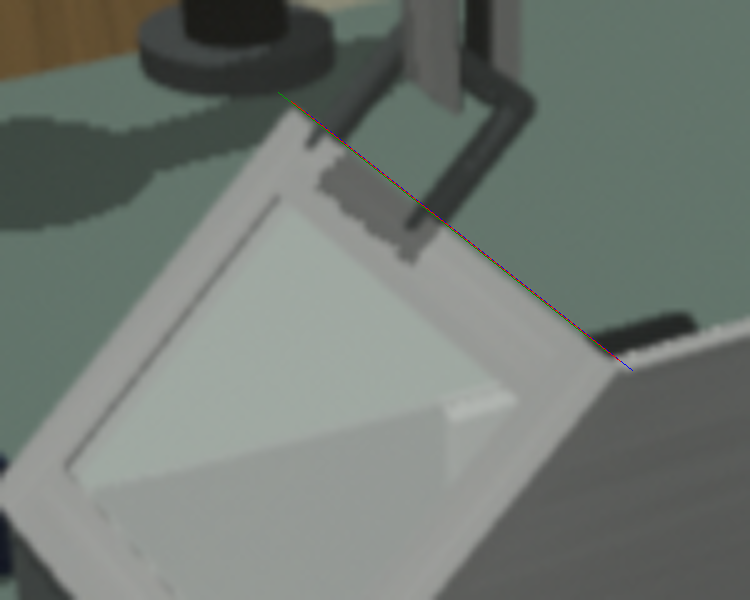

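The crop puts the lid's front corners at about (291,105) and (618,364). The 45° prediction is (291,101) and (620,361), which agrees with the 44.7–45.3° worked out from the arm's pose, so I'm handing in.

```bash
python3 -c "
from bench import ticket;print(ticket.close_job())"
```

```text
the job is handed in; nothing more can be done
None
```

The job is handed in: the front door was opened first, to about 95°, and the lid is held at about 45° in the fingers; the camera views showed nothing else on the bench disturbed.

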